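# Set and lock the grinder's handwheel at the red band

## Task

Set the nib grinder: turn the handwheel on top until the yellow pointer on its far rim stands at the red band on the collar, then press it down lightly and work it slowly back and forth within the band until it drops into its slot and sits fully home in the collar, and let go. The slot has to be felt for, so never press or twist hard against the lock ring, and leave the cup, the tin and the date stamp beside it where they stand.

Things in the scene. Friction and masses are not known exactly. Their poses are not given: they have to be found in the camera images.
- grinder: green table grinder fixed to the counter: round body, 116 mm across the foot, an open metal collar on top (outer diameter 112, inner 96 mm, rim 94.5 mm above the counter). Origin: centre of its underside, z up; +x points to the far side, where the red band is; its chute faces -x.
- grind_wheel: black handwheel on the grinder's vertical axis: disc 91 mm across, 12 mm thick; pointer on the rim at its +x. Origin: on the axis at the disc's underside, z up. It turns (drag 0.08 N m) and slides up and down (drag 4 N, stays where left). It starts raised, origin 92.5 mm above the grinder's; fully home 82.5 mm above it, disc top level with the collar's rim.
- grip_bar (a point): middle of the top of the upright wooden grip bar across the wheel: 60 mm long (along the wheel's x), 16 mm wide (along its y), 38 mm high; this point is 50 mm above the wheel's origin. The wheel starts turned 0.45 to 1.15 rad clockwise of the red band (seen from above), so turn it anticlockwise; it can go 0.5 rad beyond the band's middle.
- tongue_foot (a point): foot of the hidden locking tongue under the wheel: 10 mm wide, 32 mm from the axis on the pointer's side, 11 mm below the disc. After 1.5 mm of downward travel it meets the lock ring, unless it is over the slot.
- lock_ring: hidden ring in the collar under the wheel, solid but for one sharp-edged slot (0.8 mm play each side of the tongue, about 0.025 rad). The slot lies within 0.2 rad either side of the red band's middle, different each time, neither visible nor reported. Origin: on the axis, at its upper face. The force between ring and wheel may not pass 25 N.
- lock_face (a point): rest place of the lock ring's upper face, on the axis, 80 mm above the grinder's origin. The ring gives downward on a stiff spring, 5 N per mm, at most 6 mm, and springs up round the tongue when the slot comes under it: the push back falls away and the wheel turns no farther. The slot's walls do not give sideways.
- pointer (a point): tip of the yellow pointer on the wheel's rim, 46 mm from the axis
- red_mark (a point): middle of the red band on the collar (0.48 rad wide seen from the axis), 50 mm from the axis at the collar's rim, on the far side of the wheel
- tasting_cup: white tasting cup beside the grinder, loose, 60 x 77 x 52 mm; origin under its middle; leave alone
- cocoa_tin: round tin beside the grinder, loose, 62 mm across, 75 mm high; origin under its middle; leave alone
- date_stamp: wooden date stamp standing behind the grinder, loose, 24 x 42 x 60 mm; origin under its middle; leave alone

How it is judged:
By the outcome, as a careful person would: the job done as asked, in the order asked, and still so for the second after the job is handed in, with the robot touching nothing.
It also fails if it takes over 70 s, if anything falls off the work surface, if the arm or the gripper's body presses on something with over 40 N, if the wrist force passes 120 N, or if a joint passes its speed limit or range.

## Robot

A 7-joint arm with a two-finger parallel gripper is mounted at the origin on a cart in front of the work surface, level with it; the furniture and walls round the work are solid. World frame = base frame: x ahead of the robot, y to its left, z up, the work surface at z = 0. Lengths are in m, angles in rad, forces in N, time in s.
With the tool pointing down it reaches from about 0.4 to 0.85 m from the base axis. Payload 4.5 kg.
Tool frame: the origin (TCP) lies midway between the tips of the shut fingers; the grasp point (between the pads) lies 19 mm behind it; z points along the fingers, y is the line along which they close (so a half turn about z gives the same grasp; the last joint's range is limited). The gripper opens to 88 mm and grips with 3 to 60 N. Pads are 18 mm wide; open, the fingers measure 123 mm over their backs; the gripper's body (75 mm by 187 mm) begins 45 mm behind the grasp point.
Start: joints at [-1.158, 0.689, -0.195, 1.565, 0.157, 0.902, -0.215], TCP at [0.231, 0.581, 0.239] pointing down, gripper open.
Joint ranges: [-3.01, 3.01], [-0.46, 2.08], [-1.47, 1.51], [0.13, 2.56], [-1, 4.14], [0.04, 2.09], [-2.66, 2.66]. Speed limits (rad/s): [2.57, 2.57, 3.14, 3.14, 3.14, 3.14, 3.14].

## Interface

Orientations are given as a rotation vector (axis times angle).
In Python, from cell import arm gives the robot as it stands.
- The arm moves only by the tool step_arm, never from a script. Its argument "increments" is text: rows parted by semicolons, each of 7 numbers parted by spaces: the shift along the world's x, y, z in cm, then the turn, a rotation vector about the world's x, y, z in rad, then the opening, from -1 (shut) to 1 (fully open). In form: dx dy dz wx wy wz jaw; .... A call has 1 to 20 rows; each row is the pose to reach, as a shift and turn from the pose commanded when the call began; what a row does not reach only later rows make up. A row lasts 1/12 s, in which the tool goes at most 41.7 mm and 7.16 degrees, less where a joint would pass 70% of its speed; a pose out of reach is approached as far as the arm can. A call with a gripper value outside its range is refused whole. The fingers move at their own pace and stop on an object; "newtons" is the grip in N (left out, the last holds). Time passes only in rows, so rows that repeat a pose let the fingers close. It gives the time, the measured TCP pose, the force, the opening and the grip force at its end, in the units of the state.
- arm.get_state(): the state, without advancing time (a new reading comes with each control period).
- arm.grab_frame(name): name is "scene" or "side" or "wrist"; returns the picture (480x640x3 uint8, red, green, blue); there is no depth.
- arm.camera_info(name): a dict with "vertical_fov" (degrees; the focal length in pixels is half the picture's height over the tangent of half this angle, whatever the lens; pixels are square), "cx", "cy" (the principal point, pixels), "k1" (the pictures are not rectified: a ray, as slopes to the right and down, at radius r is drawn at 1 + k1 r^2 times it, then the intrinsics apply), "T" (4x4, takes a point from camera to world coordinates). Camera axes: x right, y up, looking along -z (the intrinsics and any distortion apply to the point x, -y, -z); pixel columns grow to the right and rows downward; lengths in m; the calibration is good to about 2 mm. A picture is of the moment at which its call begins: read the wrist's pose just before it. camera_info takes no time and is no camera call; for the wrist camera it gives the pose at the moment of the call.
- arm.close_job(): hands the job in; it is judged then, once.
The state is a dict: "time_s": time; "joint_pos": joint angles; "joint_velocities": joint speeds; "tau": joint torques, N m; "eef_pos": TCP position; "orientation": TCP orientation; "wrist_force": force on the tool from outside, world axes, zero at the start; "ft_torque": the same for the moment, N m; "gripper_width": finger opening in m; "grip_force": force on a finger pad.
Only numpy, scipy, OpenCV 4.12 (cv2) and the standard library are available. Lean on these libraries where they do the work, as an engineer would, in place of code of your own. Each camera call takes 0.05 s, during which the arm holds its last target. There are 200 camera calls.

## Working session

There is one attempt and no reset: what is moved stays moved. The work goes in short steps, Python scripts to look and compute and a tool call to move; the robot and the scene stay as the last step left them, time stands still between calls to the robot, and variables do not carry over. Pictures are saved under pics/ and viewed, at most 10 in all, crops included, and the job is handed in when it is done.

Besides the shell and the picture viewer there is one more tool, called after "Emit:" in YAML: its name, and indented under it one key for each argument. step_arm: Moves the arm, as the interface text tells. Its arguments: {"type":"object","properties":{"increments":{"type":"string"},"newtons":{"type":"number"}},"required":["increments"]}

```bash
mkdir -p pics; cat > h.py <<'E'
import numpy as np, cv2
from cell import arm
def ray(ci,u,v):
    f=240/np.tan(np.radians(ci["vertical_fov"])/2)
    d=np.array([(u-ci["cx"])/f,(v-ci["cy"])/f]); s=d.copy()
    for _ in range(30): s=d/(1+ci["k1"]*(s@s))
    T=np.array(ci["T"]); r=T[:3,:3]@np.array([s[0],-s[1],-1]); return T[:3,3],r
def plane(ci,u,v,z):
    o,r=ray(ci,u,v); return o+r*(z-o[2])/r[2]
def proj(ci,p):
    f=240/np.tan(np.radians(ci["vertical_fov"])/2)
    T=np.array(ci["T"]); q=T[:3,:3].T@(np.array(p)-T[:3,3]); s=np.array([q[0],-q[1]])/-q[2]
    s=s*(1+ci["k1"]*(s@s)); return s*f+[ci["cx"],ci["cy"]]
def grab(n,fn):
    ci=arm.camera_info(n); im=np.array(arm.grab_frame(n)); cv2.imwrite("pics/"+fn,im[...,::-1]); return ci,im
E
python3 - <<'E'
from h import *
a,i=grab("scene","s1.png"); b,j=grab("side","d1.png")
cv2.imwrite("pics/both.png",cv2.resize(np.vstack([i,j])[...,::-1],None,fx=.62,fy=.62))
for n in(a,b): print(np.round(n["T"],3),n["vertical_fov"],n["k1"])
print(arm.get_state())
E
```

```text
[[-0.678  0.542 -0.496  0.143]
 [-0.735 -0.486  0.473  0.183]
 [ 0.015  0.685  0.728  0.729]
 [ 0.     0.     0.     1.   ]] 49.61601253116889 -0.02623140086166027
[[-0.97   0.113 -0.217  0.384]
 [-0.244 -0.492  0.835  0.577]
 [-0.013  0.863  0.505  0.562]
 [ 0.     0.     0.     1.   ]] 44.80537032018137 0.06569907557548794
{'time_s': 0.1, 'joint_pos': array([-1.15818121,  0.68988339, -0.19452545,  1.56622354,  0.15731067,
        0.90250661, -0.21513176]), 'joint_velocities': array([-3.52429942e-04, -2.21234191e-03, -1.84932755e-03, -2.32229499e-03,
       -1.34383300e-04,  2.51517115e-04, -3.64161752e-05]), 'tau': array([-3.64875290e-03, -5.28491843e+01, -1.27147458e+00, -1.53834987e+01,
       -5.25467168e-02,  2.00209834e-03,  8.04980641e-05]), 'eef_pos': array([0.23097057, 0.58015251, 0.2380052 ]), 'orientation': array([-5.91373246e-01, -3.08524426e+00,  2.54220799e-03]), 'wrist_force': array([ 0.78738358, -0.64871146,  0.01730961]), 'ft_torque': array([-0.00197372, -0.02343408,  0.04081989]), 'grip_force': 0.0, 'gripper_width': 0.0878983737429709}
```

View pics/s1.png

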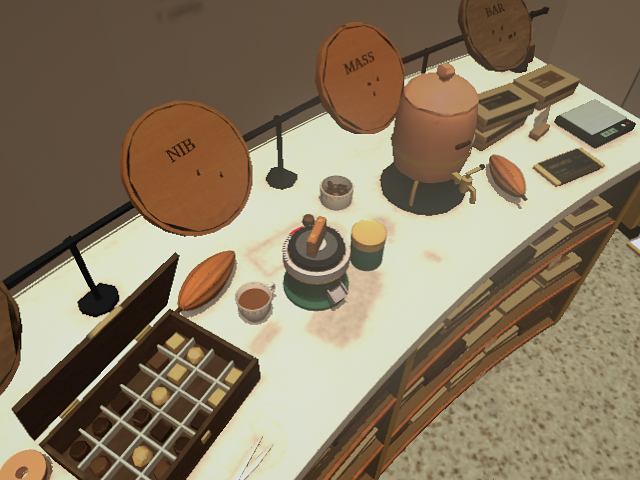

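View pics/d1.png

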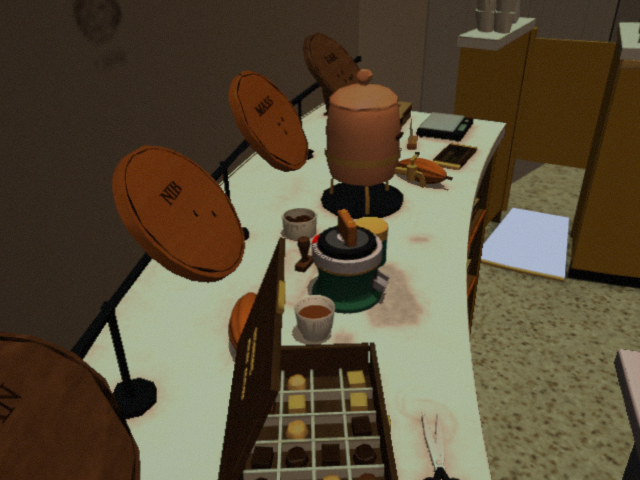

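The scene view shows the grinder's collar at about (316,250), the red band at (295,232), cup (255,300), tin (368,245) and stamp (308,222). I'll zoom in and compute positions.

```bash
python3 - <<'E'
from h import *
a=arm.camera_info("scene"); b=arm.camera_info("side")
i=cv2.imread("pics/s1.png"); j=cv2.imread("pics/d1.png")
c=np.hstack([cv2.resize(i[195:315,270:390],(400,400)),cv2.resize(j[200:310,290:400],(400,400))]); cv2.imwrite("pics/z1.png",c)
print(plane(a,316,248,.0945),plane(b,347,248,.0945))
for n,u,v,z in[("cup",255,295,.052),("tin",368,232,.075),("stamp",308,220,.06),("handle",316,222,.14)]: print(n,plane(a,u,v,z))
print("nib sign")
for (u,v),(x,y) in [((188,168),(180,215))]:
    o,r=ray(a,u,v);p,s=ray(b,x,y); t=np.linalg.lstsq(np.c_[r,-s],p-o,rcond=None)[0]; print(o+r*t[0],p+s*t[1])
E
```

```text
[ 0.55706512 -0.20328419  0.0945    ] [ 0.54801315 -0.19093332  0.0945    ]
cup [ 0.57554776 -0.08760998  0.052     ]
tin [ 0.53683407 -0.30772664  0.075     ]
stamp [ 0.63961026 -0.25946982  0.06      ]
handle [ 0.56837255 -0.21301365  0.14      ]
nib sign
[ 0.79204672 -0.12280442  0.16264764] [ 0.78956116 -0.12251853  0.15964487]
```

View pics/z1.png

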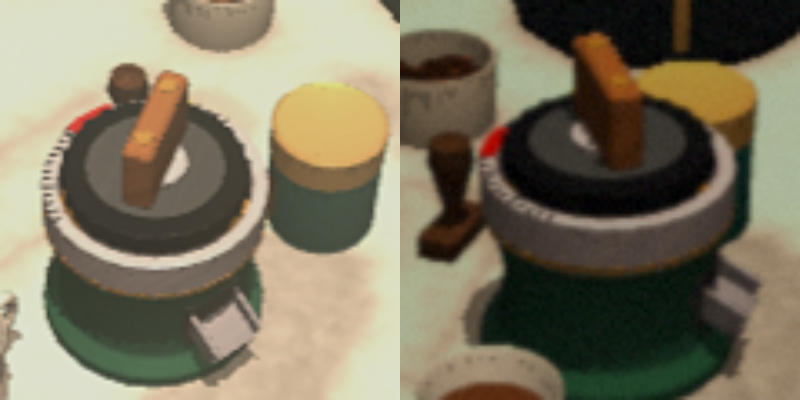

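```bash
python3 - <<'E'
from h import *
a=arm.camera_info("scene"); b=arm.camera_info("side")
S=lambda x,y,z:plane(a,270+x*.3,195+y*.3,z)
D=lambda x,y,z:plane(b,290+(x-400)*.275,200+y*.275,z)
c1=S(172,75,.1425);c2=S(138,150,.1425); r=S(85,122,.0945)
d1=D(592,40,.1425);d2=D(620,90,.1425); e=D(494,140,.0945)
for p,q in((c1,c2),(d1,d2)): print((p+q)/2, np.linalg.norm(p-q),np.arctan2(*(p-q)[[1,0]]))
print(r,e)
E
```

```text
[ 0.55533622 -0.20235818  0.1425    ] 0.051653647301223495 -1.0557981020855371
[ 0.55123713 -0.20116145  0.1425    ] 0.046882350579270975 -1.1001055873339196
[ 0.60750649 -0.20256196  0.0945    ] [ 0.60341277 -0.20902925  0.0945    ]
```

Emit:
step_arm:
  increments: "0 0 4 0 0 0 1;0 0 8 0 0 0 1;2 -4 10 0 0 0 1;4 -8 10 0 0 0 1;6 -12 10 0 0 0 1;8 -16 10 0 0 0 1;10 -20 10 0 0 0 1;12 -24 10 0 0 0 1;14 -28 10 0 0 0 1;16 -32 10 0 0 0 1;18 -36 10 0 0 0 1;20 -40 10 0 0 0 1;22 -44 10 0 0 0 1;23 -48 10 0 0 0 1;24 -52 10 0 0 0 1;25 -56 10 0 0 0 1;26 -60 10 0 0 0 1;26 -64 10 0 0 0 1;26 -68 10 0 0 0 1;26 -70 10 0 0 0 1"

```text
time_s: 1.77
eef_pos: [0.4906, -0.1121, 0.3385]
orientation: [-0.591, -3.085, -0.0]
wrist_force: [0.3, 0.6, -0.6]
gripper_width: 0.0878
grip_force: 0.0
```

```bash
python3 - <<'E'
from h import *
ci,im=grab("wrist","w1.png"); print(arm.get_state()["eef_pos"],np.round(ci["T"],3),proj(ci,[.554,-.202,.1425]))
E
```

```text
[ 0.48957533 -0.12340529  0.33835618] [[ 0.371 -0.888 -0.271  0.421]
 [ 0.929  0.355  0.109 -0.085]
 [-0.    -0.292  0.957  0.485]
 [ 0.     0.     0.     1.   ]] [261.25415781 301.31563732]
```

View pics/w1.png

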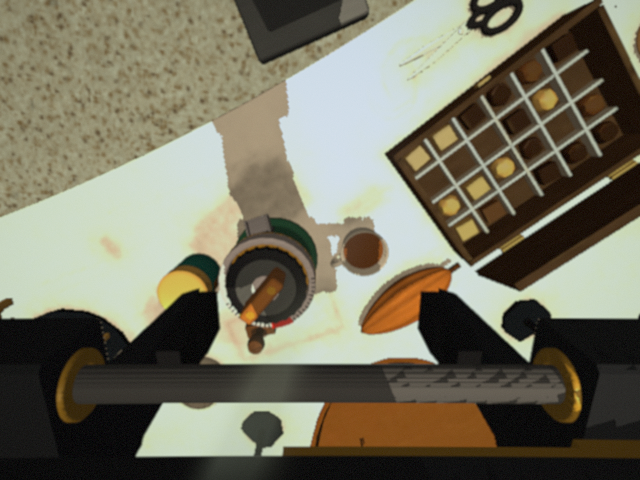

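The wrist view shows the wheel at (268,285), bar from (247,318) to (275,278), and the red band at (283,322). The position estimates agree to about 1 mm. I'll move above the bar.

Emit:
step_arm:
  increments: "1 -1 -1 0 0 -0.1 1;2 -2.5 -2 0 0 -0.2 1;3 -4 -4 0 0 -0.3 1;4 -5.5 -5 0 0 -0.4 1;5 -7 -6 0 0 -0.5 1;6 -8.2 -7 0 0 -0.6 1;6.3 -8.2 -9 0 0 -0.7 1;6.3 -8.2 -10 0 0 -0.7 1;6.3 -8.2 -10 0 0 -0.7 1;6.3 -8.2 -10 0 0 -0.7 1"

```text
time_s: 2.65
eef_pos: [0.5531, -0.1911, 0.2383]
orientation: [-1.608, -2.696, 0.0]
wrist_force: [0.2, 0.6, -0.4]
gripper_width: 0.0884
grip_force: 0.0
```

```bash
python3 - <<'E'
from h import *
ci,im=grab("wrist","w2.png"); s=arm.get_state(); print(s["eef_pos"],s["orientation"],s["joint_pos"],s["wrist_force"],s["ft_torque"])
E
```

```text
[ 0.55368507 -0.1914306   0.23916896] [-1.60979582e+00 -2.69747530e+00 -6.81140948e-04] [ 0.20595823  0.6344529   0.08300082  1.6959971  -0.06831394  0.81411509
  0.81450686] [-0.89644619 -0.33099052  0.67603725] [-0.02798802 -0.02948525  0.01662668]
```

View pics/w2.png

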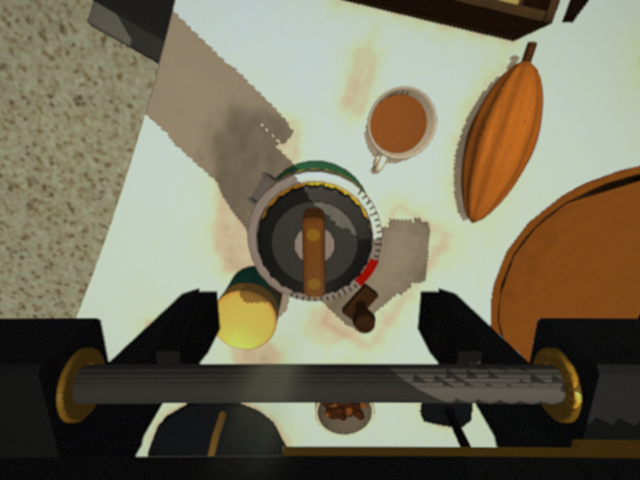

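Bar from (314,208) to (314,297), nearly vertical in the picture; the red band is at (367,272), and the stamp at (362,310) is clear of it. Measuring accurately.

```bash
python3 - <<'E'
from h import *
ci=arm.camera_info("wrist"); im=cv2.imread("pics/w2.png"); h=cv2.cvtColor(im,cv2.COLOR_BGR2HSV)
roi=np.zeros(h.shape[:2],np.uint8); roi[195:305,245:390]=255
red=((h[...,0]<6)|(h[...,0]>174))&(h[...,1]>180)&(h[...,2]>150)&(roi>0)
v,u=np.nonzero(red); print(len(u),u.mean(),v.mean()); R=plane(ci,u.mean(),v.mean(),.0945)
br=((h[...,0]>5)&(h[...,0]<18)&(h[...,1]>120)&(h[...,2]>60)&(roi>0)); br[:, :295]=0; br[:,335:]=0
n,l,st,c=cv2.connectedComponentsWithStats(br.astype(np.uint8)); k=1+st[1:,4].argmax(); print(st[k])
q=cv2.minAreaRect(np.argwhere(l==k)[:,::-1].astype(np.float32)); P=cv2.boxPoints(q); print(q)
W=np.array([plane(ci,*p,.1425) for p in P]); print(np.round(W,4), W.mean(0))
print("axis-guess red dir", R, [np.arctan2(R[1]-y,R[0]-x) for x,y in [(.554,-.202),W.mean(0)[:2]]], np.linalg.norm(R[:2]-W.mean(0)[:2]))
e=[np.linalg.norm(W[i]-W[(i+1)%4]) for i in range(2)]; i=int(np.argmax(e)); d=W[i]-W[(i+1)%4]; print(e,np.arctan2(d[1],d[0]))
cv2.imwrite("pics/z2.png",cv2.resize(im[150:345,215:410],(585,585),interpolation=cv2.INTER_CUBIC))
E
```

```text
0 nan nan
[ 302  216   23   81 1492]
((313.0, 256.0), (80.0, 22.0), 90.0)
[[ 0.5342 -0.1801  0.1425]
 [ 0.5474 -0.173   0.1425]
 [ 0.5757 -0.2252  0.1425]
 [ 0.5616 -0.2328  0.1425]] [ 0.55472799 -0.20279218  0.1425    ]
axis-guess red dir [nan nan nan] [np.float64(nan), np.float64(nan)] nan
[np.float64(0.014944043741020674), np.float64(0.05943095700709734)] 2.0682914144752984<stdin>:5: RuntimeWarning: Mean of empty slice.
  ret = ret.dtype.type(ret / rcount)
```

View pics/z2.png

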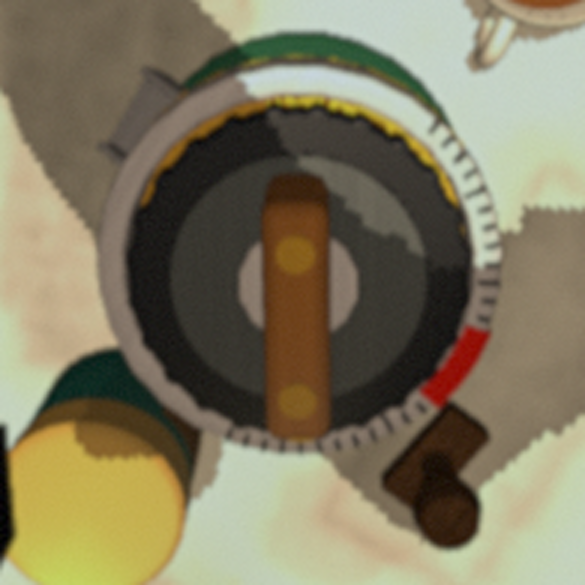

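```bash
python3 - <<'E'
from h import *
ci=arm.camera_info("wrist")
R=plane(ci,367.3,271.7,.0945);A=np.array([.5547,-.2028])
l=plane(ci,248,240,.0945);r=plane(ci,381.7,240,.0945);print(l,r,(l+r)/2)
print(R,np.linalg.norm(R[:2]-A),np.arctan2(*(R[:2]-A)[::-1]))
s=arm.get_state();from scipy.spatial.transform import Rotation as Q
M=Q.from_rotvec(s["orientation"]).as_matrix(); print(s["eef_pos"],M[:,2],np.arctan2(M[1,1],M[0,1]))
E
```

```text
[ 0.50738766 -0.22995378  0.0945    ] [ 0.60501458 -0.17749546  0.0945    ] [ 0.55620112 -0.20372462  0.0945    ]
[ 0.60879083 -0.20742435  0.0945    ] 0.054288138852554756 -0.08528492609507908
[ 0.55368507 -0.1914306   0.23916896] [-2.21878529e-05  5.18262287e-04 -9.99999865e-01] 0.49470120030961834
```

Emit:
step_arm:
  increments: "0.1 -1.1 -2 0 0 0 1;0.1 -1.1 -5 0 0 0 1;0.1 -1.1 -8 0 0 0 1;0.1 -1.1 -10 0 0 0 1;0.1 -1.1 -11.5 0 0 0 1;0.1 -1.1 -12.5 0 0 0 1;0.1 -1.1 -12.7 0 0 0 1;0.1 -1.1 -12.7 0 0 0 1;0.1 -1.1 -12.7 0 0 0 1"

```text
time_s: 3.45
eef_pos: [0.5557, -0.2033, 0.113]
orientation: [1.612, 2.694, 0.001]
wrist_force: [-0.1, -0.2, 0.8]
gripper_width: 0.088
grip_force: 0.0
```

Emit:
step_arm:
  increments: "0 0 0 0 0 0 -1;0 0 0 0 0 0 -1;0 0 0 0 0 0 -1;0 0 0 0 0 0 -1;0 0 0 0 0 0 -1;0 0 0 0 0 0 -1;0 0 0 0 0 0 -1;0 0 0 0 0 0 -1;0 0 0 0 0 0 -1;0 0 0 0 0 0 -1"
  newtons: 25

```text
time_s: 4.28
eef_pos: [0.5548, -0.2031, 0.1117]
orientation: [-1.613, -2.696, -0.0]
wrist_force: [-0.2, -0.0, -0.0]
gripper_width: 0.0235
grip_force: 0.0
```

Emit:
step_arm:
  increments: "0 0 0 0 0 0 -1;0 0 0 0 0 0 -1;0 0 0 0 0 0 -1;0 0 0 0 0 0 -1;0 0 0 0 0 0 -1"

```text
time_s: 4.7
eef_pos: [0.5553, -0.2028, 0.1118]
orientation: [1.613, 2.695, 0.001]
wrist_force: [1.4, 1.6, -1.2]
gripper_width: 0.0157
grip_force: 25.0
```

Emit:
step_arm:
  increments: "0 0 0 0 0 0.04 -1;0 0 0 0 0 0.1 -1;0 0 0 0 0 0.17 -1;0 0 0 0 0 0.24 -1;0 0 0 0 0 0.31 -1;0 0 0 0 0 0.38 -1;0 0 0 0 0 0.45 -1;0 0 0 0 0 0.52 -1;0 0 0 0 0 0.59 -1;0 0 0 0 0 0.66 -1;0 0 0 0 0 0.73 -1;0 0 0 0 0 0.8 -1;0 0 0 0 0 0.86 -1;0 0 0 0 0 0.92 -1;0 0 0 0 0 0.96 -1;0 0 0 0 0 0.99 -1;0 0 0 0 0 0.99 -1;0 0 0 0 0 0.99 -1"

```text
time_s: 6.2
eef_pos: [0.5558, -0.202, 0.1118]
orientation: [0.139, 3.137, 0.002]
wrist_force: [2.9, 4.1, -3.1]
gripper_width: 0.0154
grip_force: 25.0
```

```bash
python3 - <<'E'
from h import *
from scipy.spatial.transform import Rotation as Q
a,i=grab("scene","s3.png");b,j=grab("side","d3.png");c,k=grab("wrist","w3.png")
cv2.imwrite("pics/z3.png",np.hstack([cv2.resize(i[195:315,270:390],(400,400)),cv2.resize(k[150:345,215:410],(400,400))])[...,::-1])
s=arm.get_state();M=Q.from_rotvec(s["orientation"]).as_matrix();print(s["eef_pos"],np.arctan2(M[1,1],M[0,1]),s["wrist_force"],s["ft_torque"],s["joint_pos"])
E
```

```text
[ 0.55579208 -0.20204337  0.11177162] 1.4821109555137681 [ 3.63849256  3.85130812 -1.83612655] [ 0.71902841 -0.87043279  0.10489433] [ 0.38903158  0.82036153 -0.20506843  1.77402954  0.27510707  0.57367475
  1.49767169]
```

View pics/z3.png

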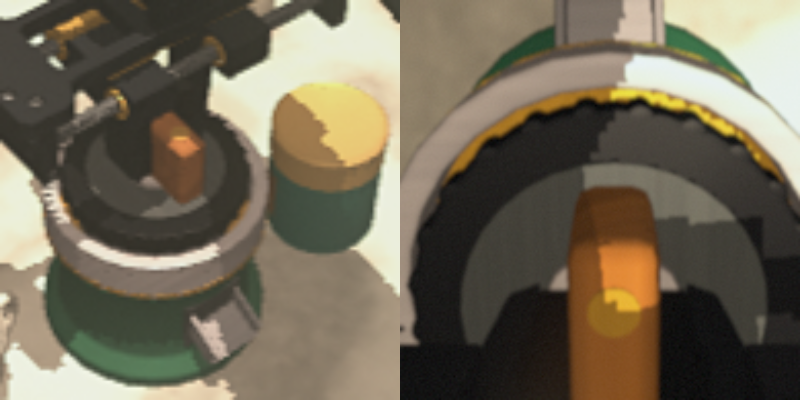

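The wheel's bar is now lined up with the chute/red-band axis. I'll back off to the near part of the band, then press lightly.

Emit:
step_arm:
  increments: "0 0 0 0 0 -0.03 -1;0 0 0 0 0 -0.08 -1;0 0 0 0 0 -0.13 -1;0 0 0 0 0 -0.18 -1;0 0 0 0 0 -0.21 -1;0 0 0 0 0 -0.21 -1;0 0 -0.05 0 0 -0.21 -1;0 0 -0.1 0 0 -0.21 -1;0 0 -0.15 0 0 -0.21 -1;0 0 -0.2 0 0 -0.21 -1;0 0 -0.25 0 0 -0.21 -1;0 0 -0.25 0 0 -0.21 -1"
  newtons: 22

```text
time_s: 7.35
eef_pos: [0.5558, -0.2023, 0.1098]
orientation: [0.467, 3.105, 0.002]
wrist_force: [2.5, 4.3, 1.6]
gripper_width: 0.0158
grip_force: 22.0
```

```bash
cat > st.py <<'E'
from h import *
from scipy.spatial.transform import Rotation as Q
s=arm.get_state();M=Q.from_rotvec(s["orientation"]).as_matrix();print(s["eef_pos"],"rel",np.arctan2(M[1,1],M[0,1])-1.482,s["wrist_force"],s["ft_torque"],s["gripper_width"])
E
python3 st.py
```

```text
[ 0.5557551  -0.20228913  0.10975474] rel -0.209615174466242 [2.47535777 4.29780105 1.59485742] [ 0.81389535 -0.69969824 -0.00091135] 0.015811931406189417
```

Emit:
step_arm:
  increments: "0 0 -0.03 0 0 0 -1;0 0 -0.06 0 0 0 -1;0 0 -0.1 0 0 0 -1;0 0 -0.1 0 0 0 -1"

```text
time_s: 7.68
eef_pos: [0.5558, -0.2023, 0.1091]
orientation: [0.467, 3.105, 0.001]
wrist_force: [1.8, 3.5, 3.1]
gripper_width: 0.0158
grip_force: 22.0
```

Emit:
step_arm:
  increments: "0 0 -0.03 0 0 0.01 -1;0 0 -0.03 0 0 0.02 -1;0 0 -0.03 0 0 0.03 -1;0 0 -0.03 0 0 0.04 -1;0 0 -0.03 0 0 0.05 -1"

```text
time_s: 8.1
eef_pos: [0.5558, -0.2023, 0.1088]
orientation: [0.389, 3.116, 0.002]
wrist_force: [2.4, 4.5, 5.5]
gripper_width: 0.0159
grip_force: 22.0
```

```bash
python3 st.py
```

```text
[ 0.55577102 -0.20226564  0.10883829] rel -0.1594771967857298 [2.37774715 4.50522915 5.48765131] [ 0.94306396 -0.6049134  -0.1793618 ] 0.015894903414747103
```

Emit:
step_arm:
  increments: "0 0 0 0 0 0.01 -1;0 0 0 0 0 0.02 -1;0 0 0 0 0 0.03 -1;0 0 0 0 0 0.04 -1;0 0 0 0 0 0.05 -1"

```text
time_s: 8.52
eef_pos: [0.5558, -0.2022, 0.1088]
orientation: [0.311, 3.124, 0.002]
wrist_force: [1.7, 5.9, 4.7]
gripper_width: 0.0163
grip_force: 22.0
```

```bash
python3 st.py
```

```text
[ 0.55575609 -0.20222926  0.10883669] rel -0.10945173533700836 [1.73383043 5.90788239 4.71914493] [ 1.01850015 -0.57173538 -0.17164756] 0.016333506603261615
```

Emit:
step_arm:
  increments: "0 0 0 0 0 0.01 -1;0 0 0 0 0 0.02 -1;0 0 0 0 0 0.03 -1"

```text
time_s: 8.77
eef_pos: [0.5558, -0.2022, 0.1088]
orientation: [0.264, 3.129, 0.002]
wrist_force: [2.5, 4.3, 4.9]
gripper_width: 0.0157
grip_force: 22.0
```

```bash
python3 st.py; python3 -c "
from h import *
c,k=grab('wrist','w4.png')
cv2.imwrite('pics/z4.png',np.hstack([cv2.resize(cv2.imread('pics/w3.png')[150:345,215:410],(400,400)),cv2.resize(cv2.imread('pics/w4.png')[150:345,215:410],(400,400))]))"
```

```text
[ 0.55575891 -0.20218585  0.1088239 ] rel -0.07932888522466497 [2.54125189 4.29135558 4.94417427] [ 0.99130321 -0.55026214 -0.14139647] 0.015676265936377776
```

View pics/z4.png

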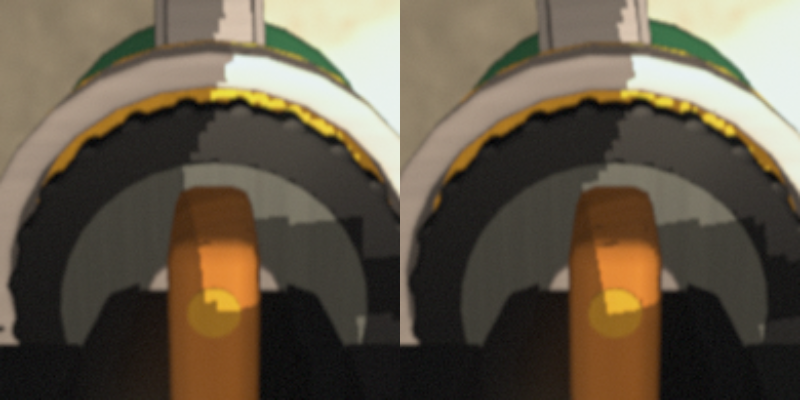

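The bar sits identically in the gripper in both views, so it isn't slipping and the wheel follows. Carrying on with the sweep.

Emit:
step_arm:
  increments: "0 0 0 0 0 0.01 -1;0 0 0 0 0 0.02 -1;0 0 0 0 0 0.03 -1;0 0 0 0 0 0.04 -1;0 0 0 0 0 0.05 -1"

```text
time_s: 9.23
eef_pos: [0.5557, -0.2021, 0.1088]
orientation: [0.185, 3.134, 0.002]
wrist_force: [2.3, 4.9, 6.2]
gripper_width: 0.0163
grip_force: 22.0
```

```bash
python3 st.py
```

```text
[ 0.55574423 -0.20211995  0.10882278] rel -0.029324020079465107 [2.28346109 4.86334076 6.16277072] [ 1.02783668 -0.62170905 -0.19095766] 0.016294850442023206
```

Emit:
step_arm:
  increments: "0 0 0 0 0 0.01 -1;0 0 0 0 0 0.02 -1;0 0 0 0 0 0.03 -1;0 0 0 0 0 0.04 -1;0 0 0 0 0 0.05 -1"

```text
time_s: 9.65
eef_pos: [0.5558, -0.2021, 0.1088]
orientation: [0.107, 3.138, 0.002]
wrist_force: [1.4, 5.7, 5.7]
gripper_width: 0.016
grip_force: 22.0
```

```bash
python3 st.py
```

```text
[ 0.5557874  -0.20207408  0.10881262] rel 0.02070554990605533 [1.40021992 5.67948323 5.71735432] [ 1.01200317 -0.56273557 -0.12184486] 0.016021140366449582
```

Emit:
step_arm:
  increments: "0 0 0 0 0 0.01 -1;0 0 0 0 0 0.02 -1;0 0 0 0 0 0.03 -1;0 0 0 0 0 0.04 -1;0 0 0 0 0 0.05 -1"

```text
time_s: 10.07
eef_pos: [0.5558, -0.202, 0.1088]
orientation: [0.028, 3.139, 0.002]
wrist_force: [2.0, 4.7, 5.0]
gripper_width: 0.0158
grip_force: 22.0
```

```bash
python3 st.py
```

```text
[ 0.55578783 -0.20200986  0.10883845] rel 0.07075713633909952 [2.02572014 4.69382991 4.96682833] [ 1.1120632  -0.56489873 -0.13309738] 0.01583889944281735
```

Emit:
step_arm:
  increments: "0 0 0 0 0 0.01 -1;0 0 0 0 0 0.02 -1;0 0 0 0 0 0.03 -1;0 0 0 0 0 0.04 -1;0 0 0 0 0 0.05 -1"

```text
time_s: 10.48
eef_pos: [0.5558, -0.202, 0.1087]
orientation: [-0.051, 3.139, 0.002]
wrist_force: [3.2, 4.5, 2.4]
gripper_width: 0.0159
grip_force: 22.0
```

```bash
python3 st.py
```

```text
[ 0.55583826 -0.20195831  0.10867763] rel 0.121081395516341 [3.22778161 4.5208417  2.38227948] [ 1.02645474 -0.69376429 -0.06456847] 0.015910744259821624
```

The upward push dropped and the tool sank slightly, so this is likely the slot. I'll try a gentle 1 mm lower.

Emit:
step_arm:
  increments: "0 0 -0.03 0 0 0 -1;0 0 -0.06 0 0 0 -1;0 0 -0.1 0 0 0 -1;0 0 -0.1 0 0 0 -1"

```text
time_s: 10.82
eef_pos: [0.5558, -0.2019, 0.1074]
orientation: [-0.05, 3.139, 0.002]
wrist_force: [3.2, 4.2, 1.9]
gripper_width: 0.0159
grip_force: 22.0
```

```bash
python3 st.py
```

```text
[ 0.55582454 -0.20194888  0.10740197] rel 0.12082133298055742 [3.18052759 4.24525999 1.86582532] [ 1.1047725  -0.72539115 -0.01103051] 0.015851306578552646
```

No force rise, so the tongue is in the slot. Going down.

Emit:
step_arm:
  increments: "0 0 -0.05 0 0 0 -1;0 0 -0.1 0 0 0 -1;0 0 -0.15 0 0 0 -1;0 0 -0.2 0 0 0 -1;0 0 -0.25 0 0 0 -1;0 0 -0.3 0 0 0 -1;0 0 -0.35 0 0 0 -1;0 0 -0.4 0 0 0 -1;0 0 -0.45 0 0 0 -1;0 0 -0.45 0 0 0 -1"

```text
time_s: 11.65
eef_pos: [0.5558, -0.2019, 0.1029]
orientation: [-0.05, 3.139, 0.002]
wrist_force: [3.5, 5.4, 2.5]
gripper_width: 0.0159
grip_force: 22.0
```

```bash
python3 st.py
```

```text
[ 0.5557992  -0.20194504  0.1029098 ] rel 0.12084212868172273 [3.46069577 5.42601714 2.49316424] [ 1.0287832  -0.73468329 -0.07294492] 0.015896070194416856
```

Emit:
step_arm:
  increments: "0 0 -0.03 0 0 0 -1;0 0 -0.06 0 0 0 -1;0 0 -0.09 0 0 0 -1;0 0 -0.12 0 0 0 -1;0 0 -0.12 0 0 0 -1"

```text
time_s: 12.07
eef_pos: [0.5558, -0.2019, 0.1018]
orientation: [-0.05, 3.139, 0.002]
wrist_force: [4.4, 4.7, 3.0]
gripper_width: 0.0155
grip_force: 22.0
```

```bash
python3 st.py
```

```text
[ 0.5557987  -0.20193804  0.10178267] rel 0.12091310144904344 [4.36066242 4.74318771 2.98569031] [ 1.11101095 -0.69454338 -0.07854033] 0.015517328817970976
```

Emit:
step_arm:
  increments: "0 0 -0.03 0 0 0 -1;0 0 -0.06 0 0 0 -1;0 0 -0.1 0 0 0 -1;0 0 -0.1 0 0 0 -1"

```text
time_s: 12.4
eef_pos: [0.5559, -0.2019, 0.1017]
orientation: [-0.05, 3.139, 0.001]
wrist_force: [1.3, 5.1, 9.1]
gripper_width: 0.0158
grip_force: 22.0
```

```bash
python3 st.py
```

```text
[ 0.55589074 -0.20194496  0.10165733] rel 0.12086519226667836 [1.30524423 5.08416919 9.1306243 ] [ 1.16539937 -0.34193027 -0.01768561] 0.015775844645663357
```

Firm stop 10.1 mm below the start height: it is home. Releasing and withdrawing.

Emit:
step_arm:
  increments: "0 0 0.05 0 0 0 -0.2;0 0 0.05 0 0 0 -0.2;0 0 0.05 0 0 0 -0.2;0 0 0.05 0 0 0 -0.2;0 0 0.05 0 0 0 -0.2;0 0 0.05 0 0 0 -0.2"

```text
time_s: 12.9
eef_pos: [0.5543, -0.2035, 0.1005]
orientation: [0.048, -3.14, 0.0]
wrist_force: [0.6, 0.5, -0.4]
gripper_width: 0.0353
grip_force: 0.0
```

Emit:
step_arm:
  increments: "0 0 1 0 0 0 -0.2;0 0 2 0 0 0 -0.2;0 0 4 0 0 0 -0.2;0 0 6 0 0 0 -0.2;0 0 8 0 0 0 -0.2;0 0 10 0 0 0 -0.2;0 0 12 0 0 0 -0.2;-2 0 14 0 0 0 -0.2;-5 0 15 0 0 0 -0.2;-5 0 15 0 0 0 -0.2;-5 0 15 0 0 0 -0.2"

```text
time_s: 13.82
eef_pos: [0.5041, -0.2037, 0.2525]
orientation: [-0.047, 3.14, -0.002]
wrist_force: [0.1, -0.1, 0.4]
gripper_width: 0.0353
grip_force: 0.0
```

```bash
python3 st.py; python3 -c "
from h import *
a,i=grab('scene','s5.png');c,k=grab('wrist','w5.png')
cv2.imwrite('pics/z5.png',np.hstack([cv2.resize(i[195:315,230:390],(533,400)),cv2.resize(k[120:440,200:400],(250,400))])[...,::-1])"
```

```text
[ 0.50409457 -0.20365571  0.25253522] rel 0.11897247214820839 [ 0.11321798 -0.06242586  0.41837353] [ 0.01420511 -0.02237829 -0.02086049] 0.03534568979974862
```

View pics/z5.png

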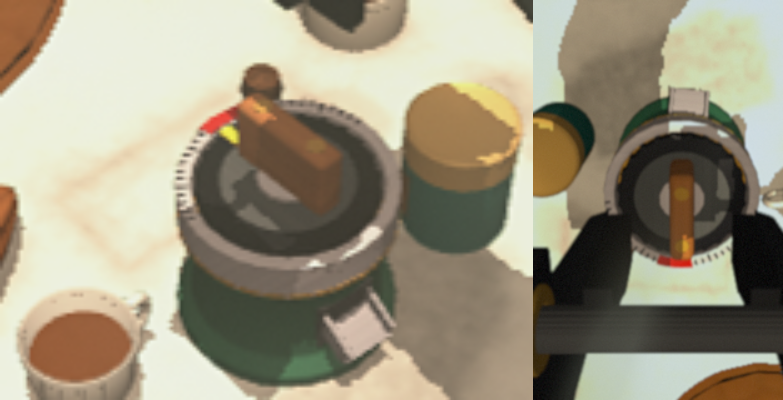

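The wheel sits flush in the collar. The yellow pointer (230,133) is at the red band (217,122), and the cup, tin and stamp are where they were.

```bash
python3 -c "
from cell import arm
print(arm.close_job())"
```

```text
the job is handed in; nothing more can be done
None
```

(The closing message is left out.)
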